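# Slide the filter cassette home under the spring clips of the ventilation unit

## Task

Fit the white filter cassette into the grey filter bay: lay it flat in the open end of the channel, thick filter part first, and slide it gently under the two spring clips until it is fully home against the stop and both clips have ridden over the filter part and snapped down behind it. Do not force it, let go of it at the end, and leave the roll of masking tape and the tape measure where they are.

Things in the scene. Friction and masses are not known exactly. Their poses are not given: they have to be found in the camera images.
- filter_bay: Grey base panel of a ventilation unit, 300 x 130 mm, fixed flat on the worktop. Origin on the worktop, mid-channel; x = the way the cassette slides in, y left of it, z up. Channel floor 8 mm up, from x=-140 to +160 mm. Side rails, 12 mm above the floor, leave 87 mm between them from x=-20 to 105; from x=-20 to -57 they flare to about 106 mm; x<-57 is open floor.
- clip_area (a point): Nominal middle of the stop bar's face at the channel's closed end: bay x=110 mm, y=0, 12 mm over the worktop; axes as the bay's. Stop bar (10 mm high) and both clips sit on one dark block clamped in slots: true places lie up to 12 mm nearer or farther along x, not measured here, so find them by feel. Clips' latching faces 57 mm before the stop bar, their upturned lips 82 mm.
- cassette_grip (a point): Centre of the upright grip bar of the loose white filter cassette, 28 mm over its underside, 24 mm over its tongue; x = forwards. The bar is 12 mm thick (x), 78 mm wide, 38 mm high. Cassette 140 x 84 mm, about 160 g: thin tongue (4 mm) from 15 mm behind this point to 70 mm ahead, then an upright step to the thick filter part (10 mm), 70 to 125 mm ahead, front edge rounded.
- clip_left (a joint): Angle (rad) of the steel spring clip at bay y=+32 mm: 0 down; about 0.07 riding on the thick part; 0 when snapped down behind its step. Leaf 12 mm wide, pressing 1 to 2 N; tip a 26 degree ramp facing the open end. Entering and riding under both clips takes 4 to 12 N, less once they snap; they snap 2 mm before the stop. Over 25 N between cassette and bay or clips is forcing.
- clip_right (a joint): The same for the clip at bay y=-32 mm.
- masking_tape: Bystander: roll of masking tape lying flat, 106 mm across, 25 mm high; origin under its centre.
- tape_measure: Bystander: pocket tape measure, 33 x 71 x 62 mm, standing; origin under its centre.

How it is judged:
By the outcome, as a careful person would: the job done as asked, in the order asked, and still so for the second after the job is handed in, with the robot touching nothing.
It also fails if it takes over 51 s, if anything falls off the work surface, if the arm or the gripper's body presses on something with over 40 N, if the wrist force passes 120 N, or if a joint passes its speed limit or range.

## Robot

A 7-joint arm with a two-finger parallel gripper is mounted at the origin on a cart in front of the work surface, level with it; the furniture and walls round the work are solid. World frame = base frame: x ahead of the robot, y to its left, z up, the work surface at z = 0. Lengths are in m, angles in rad, forces in N, time in s.
With the tool pointing down it reaches from about 0.425 to 0.825 m from the base axis. Payload 3.6 kg.
Tool frame: the origin (TCP) lies midway between the tips of the shut fingers; the grasp point (between the pads) lies manip.grip_depth behind it (manip.grip_depth is the distance from the TCP to the grasp point, in m); z points along the fingers, y is the line along which they close (so a half turn about z gives the same grasp; the last joint's range is limited). The gripper opens to 93 mm and grips with 3 to 60 N. Pads are 15 mm wide; open, the fingers measure 128 mm over their backs; the gripper's body (75 mm by 188 mm) begins 65 mm behind the grasp point.
Start: joints at [1.163, 0.615, -0.013, 1.423, 0.008, 1.103, -0.04], TCP at [0.242, -0.603, 0.219] pointing down, gripper open.
Joint ranges: [-3.12, 3.12], [-0.3, 2.06], [-1.34, 1.32], [0.26, 2.42], [-1.36, 4.5], [0.01, 1.98], [-2.84, 2.84]. Speed limits (rad/s): [2.79, 2.79, 3.14, 3.14, 3.14, 3.14, 3.14].

## Interface

Orientations are given as a unit quaternion [x, y, z, w].
In Python, from cell import status, get_image, manip gives the robot as it stands. The module is installed in compiled form; this text tells all that it offers.
- The arm moves only by the tool apply_moves, never from a script. Its argument "targets" is one flat list of numbers, 5 for each row, row after row: the finger opening in cm, from 0 to 9.3, then the shift along the tool's x, y, z in cm, then the turn about the tool's z in degrees. A call has 1 to 12 rows; each row shifts and turns the commanded pose from where the row before left it, along the tool's axes as they then stand; what a row does not reach is not made up. A row lasts 1/10 s, in which the tool goes at most 50 mm and 8.59 degrees, less where a joint would pass 70% of its speed; a pose out of reach is approached as far as the arm can. A call is refused whole if a number of a shift passes 5 or a number of a turn 8.59, either way. A call with a gripper value outside its range is refused whole. The fingers move at their own pace and stop on an object; the grip force is fixed at half the most. Time passes only in rows, so rows that do not move let the fingers close. It gives the time, the measured TCP pose, the force, the opening and the grip force at its end, in the units of the state.
- status.get_obs(): the state, without advancing time (a new reading comes with each control period).
- get_image(name): name is "scene" or "top" or "wrist"; returns a dict with "color" (480x640x3 uint8, red, green, blue), "mtx" (3x3 intrinsics, pixels), "k1" (the pictures are not rectified: a ray, as slopes to the right and down, at radius r is drawn at 1 + k1 r^2 times it, then the intrinsics apply), "extrinsics" (4x4, takes a point from camera to world coordinates). Camera axes: x right, y down, z forward; pixel columns grow to the right and rows downward; lengths in m; the calibration is good to about 2 mm. A picture is of the moment at which its call begins. There is no depth.
- manip.sign_off(): hands the job in; it is judged then, once.
The state is a dict: "t": time; "q": joint angles; "joint_vel": joint speeds; "joint_torque": joint torques, N m; "tool_pos": TCP position; "orientation": TCP orientation; "force": force on the tool from outside, world axes, zero at the start; "torque": the same for the moment, N m; "opening": finger opening in m; "grasp_force": force on a finger pad.
Only numpy, scipy, OpenCV 4.12 (cv2) and the standard library are available. Lean on these libraries where they do the work, as an engineer would, in place of code of your own. Each camera call takes 0.05 s, during which the arm holds its last target. There are 200 camera calls.

## Working session

There is one attempt and no reset: what is moved stays moved. The work goes in short steps, Python scripts to look and compute and a tool call to move; the robot and the scene stay as the last step left them, time stands still between calls to the robot, and variables do not carry over. Pictures are saved under pics/ and viewed, at most 10 in all, crops included, and the job is handed in when it is done.

Besides the shell and the picture viewer there is one more tool, called after "Call:" as a command line: name --argument value ..., lists and objects as JSON in quotes. apply_moves: Moves the arm, as the interface text tells. Its arguments: {"type":"object","properties":{"targets":{"type":"array"}},"required":["targets"]}

```bash
mkdir -p pics; python3 - <<'E'
from cell import status,get_image,manip
import cv2,numpy as np
o=status.get_obs();print(o['t'],o['tool_pos'],o['orientation'],o['opening'],manip.grip_depth)
for n in("scene","top"):
    i=get_image(n);cv2.imwrite(f"pics/{n}0.png",i['color'][:,:,::-1]);print(n,i['mtx'],i['k1'],i['extrinsics'])
E
```

```text
0.0 [ 0.24131307 -0.60270106  0.21751139] [ 9.81922832e-01  1.89277487e-01 -2.61699462e-04 -1.23137252e-03] 0.09297625236340706 0.0188
scene [[555.43857996   0.         324.61279475]
 [  0.         555.43857996 241.45750012]
 [  0.           0.           1.        ]] -0.17008562363278384 [[-0.45775061 -0.65436604  0.60188825 -0.03716209]
 [-0.88905748  0.33201143 -0.31519073  0.31724034]
 [ 0.00641633 -0.679392   -0.73374746  0.83080989]
 [ 0.          0.          0.          1.        ]]
top [[476.11485475   0.         320.66951048]
 [  0.         476.11485475 237.8720224 ]
 [  0.           0.           1.        ]] -0.016058794650853442 [[-0.01376585 -0.99482445  0.10067178  0.52804542]
 [-0.99940038  0.01688803  0.03022718 -0.04708464]
 [-0.03177089 -0.10019531 -0.99446041  1.02177491]
 [ 0.          0.          0.          1.        ]]
```

View pics/top0.png

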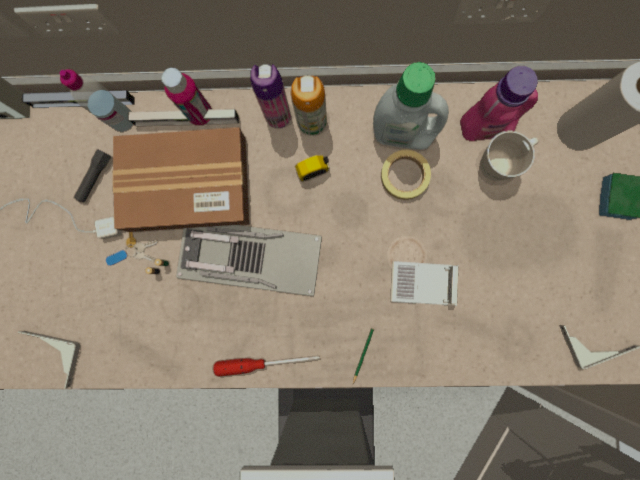

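View pics/scene0.png

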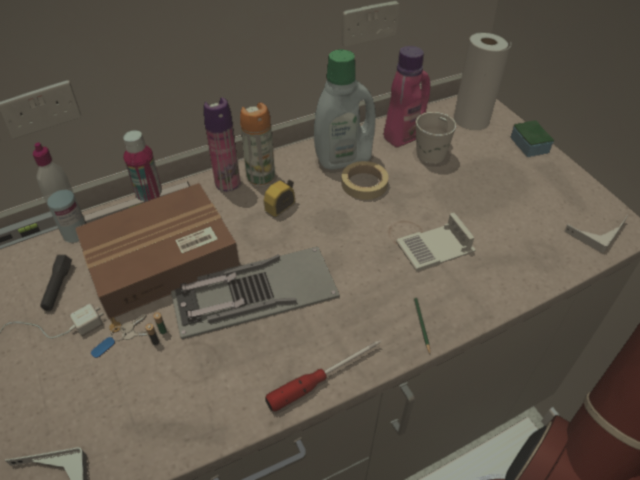

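The top view shows the bay at about (250,262) with its closed end to the left, near (190,250). The cassette is at (425,284) with the thick part to the left and the bar at (452,285), so it already points roughly the right way. Next I'll view an enlarged crop of both.

```bash
cat > h.py <<'E'
import numpy as np,cv2
from cell import status,get_image,manip
def ray(im,uv,z):
    K=im['mtx'];E=im['extrinsics'];k=im['k1']
    uv=np.atleast_2d(uv).astype(float)
    p=cv2.undistortPoints(uv.reshape(-1,1,2),K,np.array([k,0,0,0,0.])).reshape(-1,2)
    d=np.c_[p,np.ones(len(p))]@E[:3,:3].T;o=E[:3,3]
    return o+d*((z-o[2])/d[:,2])[:,None]
def proj(im,P):
    E=np.linalg.inv(im['extrinsics']);P=np.atleast_2d(P)@E[:3,:3].T+E[:3,3]
    s=P[:,:2]/P[:,2:];s=s*(1+im['k1']*(s**2).sum(1))[:,None]
    return s*im['mtx'][0,0]+im['mtx'][:2,2]
E
python3 - <<'E'
from h import *
im=get_image("top");c=im['color'][:,:,::-1]
a=cv2.resize(c[220:305,170:330],None,fx=5,fy=5,interpolation=cv2.INTER_CUBIC)[:300*5]
b=cv2.resize(c[225:315,380:470],None,fx=5,fy=5,interpolation=cv2.INTER_CUBIC)
cv2.imwrite("pics/a.png",cv2.convertScaleAbs(a,alpha=1.5));cv2.imwrite("pics/b.png",cv2.convertScaleAbs(b,alpha=1.3))
E
```

```text
(no output)
```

View pics/a.png

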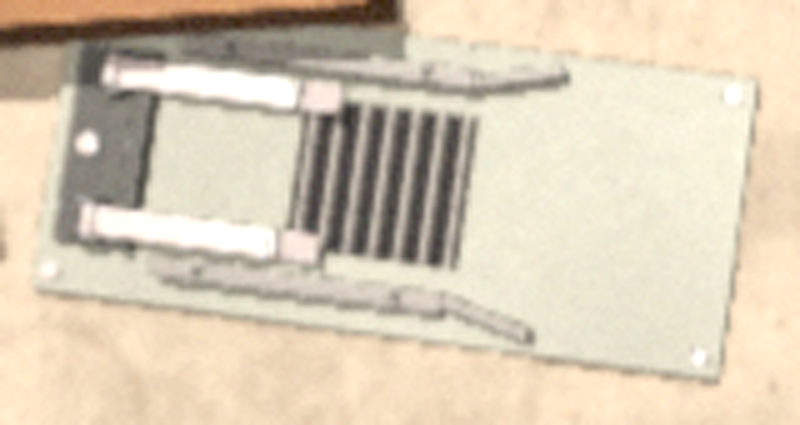

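View pics/b.png

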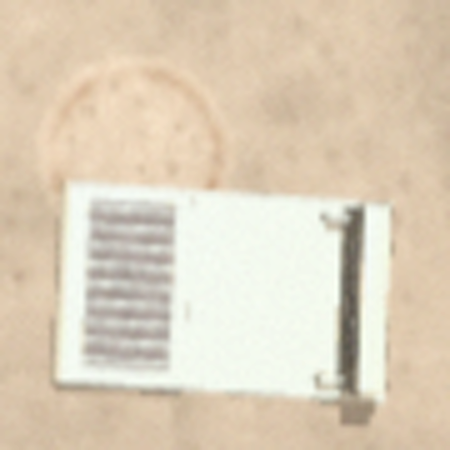

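```bash
python3 - <<'E'
from h import *
im=get_image("top")
f=lambda p,o,z:ray(im,np.array(p)/5+o,z)
B=f([(760,80),(717,380),(37,290),(405,35)],(169.6,219.6),.008);print("bay",B.round(4))
ex=(B[2]-B[1]);L=np.linalg.norm(ex);ang=np.arctan2(ex[1],ex[0]);W=np.linalg.norm(B[0]-B[1]);
w=B[0]-B[1]
print(L,W,np.degrees(ang),np.degrees(np.arctan2(w[1],w[0]))+90)
u=ex/L;v=np.array([-u[1],u[0],0])
print("org from R corners",(B[0]+B[1])/2+u*.14, "from bottom", (B[1]+B[2])/2-u*.01, v)
C=f([(67,183),(55,385),(383,402),(390,204)],(379.6,224.6),.008);print("cas",C.round(4))
e=C[1]-C[2]; e2=C[0]-C[3];a=[np.degrees(np.arctan2(k[1],k[0])) for k in(e,e2)]
w=C[0]-C[1];print(a,np.degrees(np.arctan2(w[1],w[0]))+90,np.linalg.norm(w),np.linalg.norm(e))
th=np.radians(np.mean(a+[np.degrees(np.arctan2(w[1],w[0]))+90]));u=np.array([np.cos(th),np.sin(th)])
print("grip",((C[0]+C[1])/2)[:2]-u*.125,np.degrees(th))
from scipy.spatial.transform import Rotation as R
print(R.from_quat(status.get_obs()['orientation']).as_matrix().round(3))
w=get_image("wrist");E=w['extrinsics'];Rt=R.from_quat(status.get_obs()['orientation']).as_matrix();print((Rt.T@E[:3,:3]).round(3),Rt.T@(E[:3,3]-status.get_obs()['tool_pos']))
# box top height: corners via scene/top skip
E
```

```text
bay [[ 0.6355 -0.0183  0.008 ]
 [ 0.5081  0.0017  0.008 ]
 [ 0.5502  0.2935  0.008 ]
 [ 0.6577  0.1346  0.008 ]]
0.29485627468933717 0.1289501967446741 81.80176251452782 81.08014703648705
org from R corners [0.59179795 0.13023472 0.008     ] from bottom [0.52773586 0.13768617 0.008     ] [-0.98978062  0.14259849  0.        ]
cas [[ 0.5783 -0.1691  0.008 ]
 [ 0.4934 -0.1616  0.008 ]
 [ 0.4845 -0.2985  0.008 ]
 [ 0.5673 -0.3048  0.008 ]]
[np.float64(86.26192116324958), np.float64(85.36132385709622)] 84.98369490493116 0.0852533671460826 0.13713403858452677
grip [ 0.52614386 -0.28996454] 85.53564664175899
[[ 0.928  0.372 -0.001]
 [ 0.372 -0.928  0.001]
 [-0.    -0.002 -1.   ]]
[[-0.    -0.97  -0.242]
 [ 1.    -0.    -0.001]
 [ 0.001 -0.242  0.97 ]] [ 0.0668315  -0.00095809 -0.16510682]
```

The crops show the bay corners at (760,80), (717,380) and (37,290), with the clips on the left. The cassette's front edge is at x≈60 and its bar at about x=350–390. I'll turn the tool and move over the cassette.

Call:
apply_moves --targets '[9.3, 0, 0, 0, 6.6, 9.3, 0, 0, 0, 6.6, 9.3, 0, 0, 0, 6.6, 9.3, 0, 0, 0, 6.5, 9.3, 2.2, -2.8, 0, 0, 9.3, 2.2, -2.8, 0, 0, 9.3, 2.2, -2.8, 0, 0, 9.3, 2.2, -2.8, 0, 0, 9.3, 2.2, -2.8, 0, 0, 9.3, 2.2, -2.8, 0, 0, 9.3, 2.2, -2.8, 0, 0, 9.3, 2.2, -2.8, 0, 0]'

```text
t: 1.45
tool_pos: [0.4354, -0.3926, 0.2187]
orientation: [0.999, -0.039, 0.0, -0.0]
force: [0.3, 0.2, -0.2]
opening: 0.0929
grasp_force: 0.0
```

Call:
apply_moves --targets '[9.3, 2.2, -2.8, 0, 0, 9.3, 2.2, -2.8, 0, 0, 9.3, 2.2, -2.8, 0, 0, 9.3, 2.2, -2.8, 0, 0, 9.3, 0, 0, 0, 0, 9.3, 0, 0, 0, 0, 9.3, 0, 0, 0, 0]'

```text
t: 2.15
tool_pos: [0.5298, -0.2906, 0.2186]
orientation: [0.999, -0.04, -0.001, 0.001]
force: [0.1, -1.3, -0.5]
opening: 0.0934
grasp_force: 0.0
```

```bash
python3 - <<'E'
from h import *
im=get_image("wrist");cv2.imwrite("pics/w1.png",im['color'][:,:,::-1])
o=status.get_obs();print(o['t'],o['tool_pos'],o['q'],o['force'])
E
```

```text
2.2 [ 0.52968724 -0.29088245  0.21864916] [ 0.41014513  0.5428726   0.08964911  1.56570428 -0.05225168  1.03575784
 -1.13834611] [-0.04931342 -0.85881543  0.48573514]
```

View pics/w1.png

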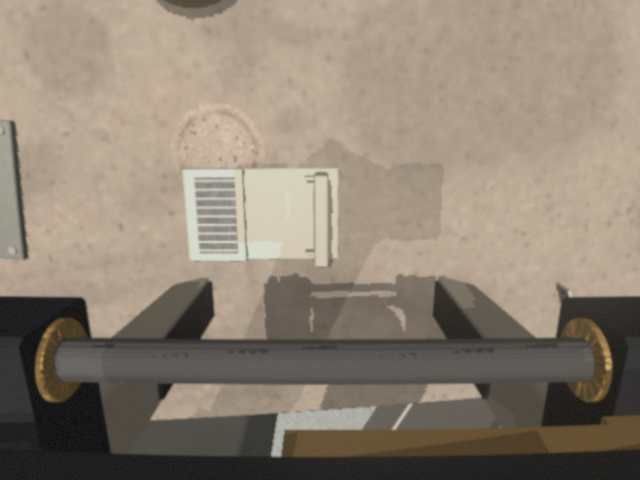

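The wrist view shows the cassette outline with front corners at (184,170) and (191,261). The bar top runs from about (321,172) to (323,266), and the fingers straddle it in the lower foreground.

```bash
python3 - <<'E'
from h import *
im=get_image("wrist")
A=lambda w:np.degrees(np.arctan2(w[1],w[0]))
for z in(.042,.047):
    P=ray(im,[(315,172.5),(327,172.5),(317,266),(329,266)],z);m=(P[0]+P[1])/2;n=(P[2]+P[3])/2
    print(z,(m+n)/2,A(m-n)+90,np.linalg.norm(m-n))
F=ray(im,[(184,170),(191,261)],.006);S=ray(im,[(244,169),(246,261)],.010);T=ray(im,[(338,169),(338,260)],.004)
for Q in(F,S,T): print(Q.mean(0),A(Q[0]-Q[1])+90,np.linalg.norm(Q[0]-Q[1]))
print(A((F[1]-T[1])),A(F[0]-T[0]),np.linalg.norm(F.mean(0)-T.mean(0)))
print(manip.grip_depth,status.get_obs()['tool_pos'],2*np.degrees(np.arctan2(*status.get_obs()['orientation'][[1,0]])))
print("baycorners",ray(im,[(11,120),(26,258)],.008))
E
```

```text
0.042 [ 0.52784663 -0.28907364  0.042     ] 86.49426394889747 0.07877697404014784
0.047 [ 0.52884466 -0.28916088  0.047     ] 86.49426394889745 0.07762495650331444
[ 0.53442612 -0.16583898  0.006     ] 85.33831796609594 0.08482981609363328
[ 0.5311332  -0.21947276  0.01      ] 84.04666855295338 0.08450076987485497
[ 0.52355739 -0.30337433  0.004     ] 85.80432755837009 0.08472511497318776
85.50350179086237 85.4595716424839 0.13797863133619487
0.0188 [ 0.52974015 -0.29085882  0.2187287 ] -4.659473594456867
baycorners [[ 0.63516845 -0.02018502  0.008     ]
 [ 0.50836296 -0.00297628  0.008     ]]
```

Call:
apply_moves --targets '[9.3, -0.3, -0.2, 3, 0, 9.3, 0, 0, 4, 0, 9.3, 0, 0, 4, 0, 9.3, 0, 0, 4, 0, 9.3, 0, 0, 3, 0, 9.3, 0, 0, 1.5, 0, 9.3, 0, 0, 0.8, 0, 9.3, 0, 0, 0.4, 0, 9.3, 0, 0, 0, 0, 4, 0, 0, 0, 0, 3, 0, 0, 0, 0, 2.5, 0, 0, 0, 0]'

```text
t: 3.45
tool_pos: [0.5287, -0.287, 0.0126]
orientation: [0.999, -0.039, 0.001, 0.0]
force: [0.3, 0.5, -0.1]
opening: 0.0735
grasp_force: 0.0
```

Call:
apply_moves --targets '[1.8, 0, 0, 0, 0, 1.5, 0, 0, 0, 0, 1.2, 0, 0, 0, 0, 0.5, 0, 0, 0, 0, 0.5, 0, 0, 0, 0, 0.5, 0, 0, 0, 0, 0.5, 0, 0, 0, 0]'

```text
t: 4.15
tool_pos: [0.5282, -0.2868, 0.0116]
orientation: [0.999, -0.039, -0.0, -0.0]
force: [0.1, -0.8, -1.6]
opening: 0.0176
grasp_force: 0.0
```

Call:
apply_moves --targets '[0.5, 0, 0, 0, 0, 0.5, 0, 0, 0, 0, 0.5, 0, 0, 0, 0, 0.5, 0, 0, 0, 0]'

```text
t: 4.55
tool_pos: [0.5282, -0.287, 0.0117]
orientation: [0.999, -0.039, 0.0, 0.0]
force: [-0.2, -0.9, -0.4]
opening: 0.0118
grasp_force: 30.0
```

Call:
apply_moves --targets '[0.5, 0, 0, -1, 0, 0.5, 0, 0, -2, 0, 0.5, 0, 0, -2, 0, 0.5, 0, 0, -2, 3.5, 0.5, 0.4, -2, 0, 0, 0.5, 0, -4, 0, 0, 0.5, 0, -4, 0, 0, 0.5, 0, -4, 0, 0, 0.5, 0, -4, 0, 0, 0.5, 0, -3, 0, 0, 0.5, 0, -0.9, 0, 0, 0.5, 0, 0, 0, 0]'

```text
t: 5.75
tool_pos: [0.5627, -0.0684, 0.082]
orientation: [0.998, -0.068, -0.0, -0.0]
force: [-0.2, 0.2, -2.3]
opening: 0.0114
grasp_force: 30.0
```

```bash
python3 - <<'E'
from h import *
im=get_image("wrist");t=get_image("top");o=status.get_obs()
cv2.imwrite("pics/w2.png",im['color'][:,:,::-1])
print(o['t'],o['tool_pos'],2*np.degrees(np.arctan2(*o['orientation'][[1,0]])),o['force'],o['opening'],o['grasp_force'])
E
```

```text
5.85 [ 0.56218764 -0.07263333  0.08192074] -8.097047228716006 [ 0.47090366 -0.27027028 -2.19475988] 0.011941105170370107 29.999476969242096
```

View pics/w2.png

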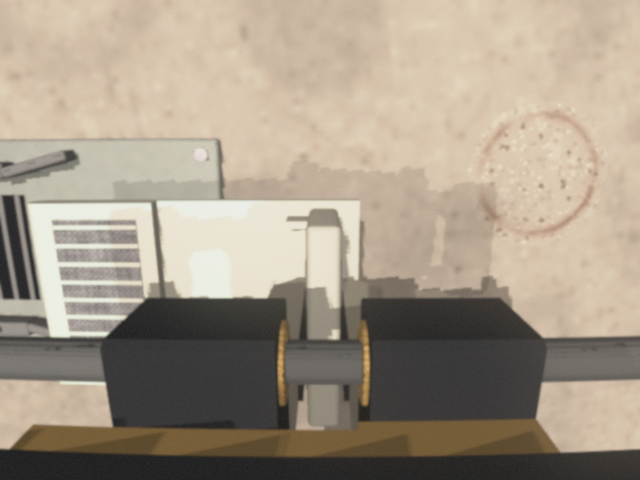

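The wrist view shows the held cassette, its far edge running from (29,203) to (360,201). The bay's far corner is at (220,139), its long edge lies along row 139, and the far flare tip is at (75,155).

```bash
python3 - <<'E'
from h import *
im=get_image("wrist");g=cv2.cvtColor(im['color'],cv2.COLOR_RGB2GRAY).astype(float)
o=status.get_obs()
# subpixel horizontal edges: strongest vertical gradient near row
def edge(cols,r0,r1):
    out=[]
    for c in cols:
        p=cv2.GaussianBlur(g,(3,3),0)[r0:r1,c];d=np.abs(np.gradient(p));i=np.clip(d.argmax(),1,len(d)-2)
        a,b,e=d[i-1],d[i],d[i+1];out.append((c,r0+i+.5*(a-e)/(a-2*b+e+1e-9)))
    return np.array(out)
A=lambda w:np.degrees(np.arctan2(w[1],w[0]))
b=edge(range(5,210,5),130,150);P=ray(im,b,.008)
k=np.polyfit(P[:,1],P[:,0],1);ab=90-np.degrees(np.arctan(k[0]));print("bay edge ang",ab,np.std(P[:,0]-np.polyval(k,P[:,1])))
uz=o['tool_pos'][2]-.0117
t=edge(range(170,285,5),190,212);Q=ray(im,t,uz+.004);kq=np.polyfit(Q[:,1],Q[:,0],1);print("tongue edge ang",90-np.degrees(np.arctan(kq[0])))
t2=edge(range(40,150,5),190,215);Q2=ray(im,t2,uz+.010);k2=np.polyfit(Q2[:,1],Q2[:,0],1);print("thick edge ang",90-np.degrees(np.arctan(k2[0])))
C=ray(im,[(220,139)],.008)[0];print("corner",C)
for th in(ab,82):
    u=np.array([np.cos(np.radians(th)),np.sin(np.radians(th))]);v=np.array([-u[1],u[0]])
    O=C[:2]+.14*u+.065*v
    print("O",O)
    loc=lambda X:np.c_[(X[:,:2]-O)@u,(X[:,:2]-O)@v]
    print("tongue edge y",loc(Q)[[0,-1]],"thick",loc(Q2)[[0,-1]],"bay",loc(P)[[0,-1]])
    F=ray(im,[(29,203),(360,201)],uz+.01);print("front/back corner",loc(F), "tcp",loc(o['tool_pos'][None]))
    print("flare tip",loc(ray(im,[(75,152),(75,160)],.020)), "rail cols", loc(ray(im,[(3,163),(3,176)],.02)))
    print("w1 corners",loc(np.array([[0.6352,-0.0202],[0.5084,-0.003]])))
E
```

```text
bay edge ang 81.7446398529514 0.0004199796761982808
tongue edge ang 81.79703386241545
thick edge ang 81.95805096061312
corner [ 0.63456221 -0.02427987  0.008     ]
O [0.59033767 0.12360248]
tongue edge y [[-0.13340478 -0.04067983]
 [-0.17932174 -0.04071111]] thick [[-0.08098947 -0.04060515]
 [-0.12528365 -0.0407664 ]] bay [[-0.01510799 -0.06547524]
 [-0.1316232  -0.06529946]]
front/back corner [[-0.07621105 -0.04068558]
 [-0.2118856  -0.04131007]] tcp [[-0.19892093 -0.00037595]]
flare tip [[-0.06340314 -0.05897314]
 [-0.06285888 -0.05471033]] rail cols [[-0.02107864 -0.05365495]
 [-0.01986766 -0.04653457]]
w1 corners [[-0.13587083 -0.06504537]
 [-0.13705566  0.06291039]]
O [0.58967902 0.12340391]
tongue edge y [[-0.13329646 -0.04070946]
 [-0.1792131  -0.0405361 ]] thick [[-0.08088133 -0.04086839]
 [-0.12517579 -0.04083223]] bay [[-0.01511135 -0.06603186]
 [-0.13162462 -0.06533679]]
front/back corner [[-0.07610332 -0.04097012]
 [-0.21177931 -0.04098992]] tcp [[-1.98632323e-01 -1.13984976e-04]]
flare tip [[-0.06337704 -0.05931458]
 [-0.06281378 -0.05505424]] rail cols [[-0.02102926 -0.05418508]
 [-0.01978656 -0.04707016]]
w1 corners [[-0.13587107 -0.06506377]
 [-0.13648561  0.062896  ]]
```

Call:
apply_moves --targets '[0.5, 0.1, 0, 1, 0, 0.5, 0, 0, 2, 0, 0.5, 0, 0, 1.5, 0, 0.5, 0, 0, 0.8, 0, 0.5, 0, 0, 0.4, 0, 0.5, 0, 0, 0.2, 0, 0.5, 0, 0, 0, 0, 0.5, 0, 0, 0, 0]'

```text
t: 6.7
tool_pos: [0.564, -0.0708, 0.0232]
orientation: [0.998, -0.07, 0.001, -0.0]
force: [0.4, 0.2, -1.6]
opening: 0.012
grasp_force: 30.0
```

Call:
apply_moves --targets '[0.5, 0, 0, 0.1, 0, 0.5, 0, 0, 0.1, 0, 0.5, 0, 0, 0.05, 0, 0.5, 0, 0, 0, 0]'

```text
t: 7.1
tool_pos: [0.5635, -0.0706, 0.0202]
orientation: [0.998, -0.07, -0.0, -0.0]
force: [0.8, 0.5, -1.1]
opening: 0.0117
grasp_force: 30.0
```

Call:
apply_moves --targets '[0.5, 0, 0, 0.05, 0, 0.5, 0, 0, 0.05, 0, 0.5, 0, 0, 0, 0]'

```text
t: 7.4
tool_pos: [0.5636, -0.0707, 0.0196]
orientation: [0.998, -0.07, 0.0, -0.0]
force: [-0.4, -0.6, 2.0]
opening: 0.0119
grasp_force: 30.0
```

```bash
python3 - <<'E'
from h import *
im=get_image("wrist");o=status.get_obs()
cv2.imwrite("pics/w3.png",im['color'][:,:,::-1])
print(o['t'],o['tool_pos'],2*np.degrees(np.arctan2(*o['orientation'][[1,0]])),o['force'],o['torque'])
E
```

```text
7.45 [ 0.56364147 -0.07065835  0.01954552] -7.98684244538838 [-1.04908661 -1.02898426  2.14240674] [0.15875358 0.21185916 0.02795734]
```

View pics/w3.png

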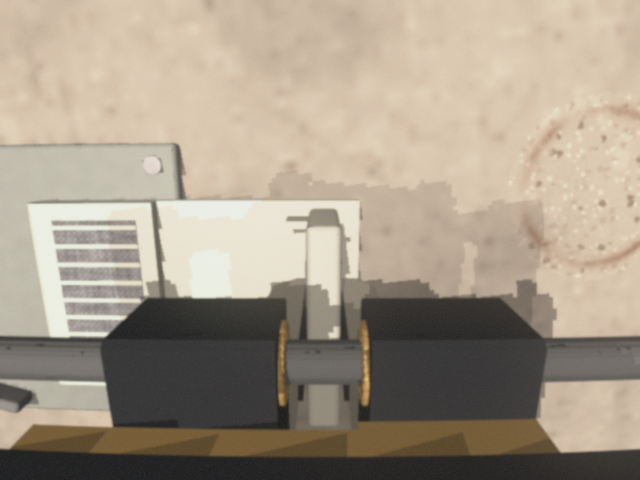

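The cassette now rests on the floor. Its far edge is at row 202 and near edge at about row 383. The bay's far edge is at row 144 and near edge at about row 410. I'll check the lateral centring.

```bash
python3 - <<'E'
from h import *
im=get_image("wrist");g=cv2.GaussianBlur(cv2.cvtColor(im['color'],cv2.COLOR_RGB2GRAY),(3,3),0).astype(float)
def edge(cols,r0,r1):
    out=[]
    for c in cols:
        d=np.abs(np.gradient(g[r0:r1,c]));i=np.clip(d.argmax(),1,len(d)-2);a,b,e=d[i-1],d[i],d[i+1];out.append((c,r0+i+.5*(a-e)/(a-2*b+e+1e-9)))
    return np.array(out)
th=np.radians(81.85);n=np.array([-np.cos(np.pi/2-th),np.cos(th)]) # +y bay
for nm,c,r0,r1,z in(("bayfar",range(10,140,6),136,156,.008),("baynear",range(45,100,4),400,420,.008),("casfar",range(45,145,5),194,212,.018),("casnear",range(66,100,3),374,392,.018),("tongfar",range(170,280,5),192,210,.012)):
    e=edge(c,r0,r1);P=ray(im,e,z);s=P[:,:2]@n;k=np.polyfit(P[:,1],P[:,0],1)
    print(nm,np.median(e[:,1]).round(1),np.median(s).round(4),s.std().round(4),90-np.degrees(np.arctan(k[0])))
E
```

```text
bayfar 142.7 -0.6321 0.0001 81.7133323487781
baynear 409.9 -0.5029 0.0001 82.42826431228583
casfar 202.9 -0.6082 0.0001 82.17944900254422
casnear 380.9 -0.5261 0.0 82.18478201644847
tongfar 200.1 -0.6083 0.0001 81.94654753369626
```

Call:
apply_moves --targets '[0.5, 0, -0.4, -0.03, 0, 0.5, 0, -0.8, 0, 0, 0.5, 0, -0.8, 0, 0, 0.5, 0, -0.8, 0, 0, 0.5, 0, -0.8, 0, 0, 0.5, 0, -0.4, 0, 0, 0.5, 0, -0.3, 0, 0, 0.5, 0, 0, 0, 0]'

```text
t: 8.3
tool_pos: [0.5698, -0.0273, 0.0196]
orientation: [0.998, -0.069, 0.0, -0.0]
force: [0.2, -1.8, 1.9]
opening: 0.0117
grasp_force: 30.0
```

Call:
apply_moves --targets '[0.5, 0, -0.3, 0, 0, 0.5, 0, -0.4, 0, 0, 0.5, 0, -0.4, 0, 0, 0.5, 0, -0.4, 0, 0, 0.5, 0, -0.4, 0, 0, 0.5, 0, -0.3, 0, 0, 0.5, 0, 0, 0, 0]'

```text
t: 9.0
tool_pos: [0.5728, -0.0054, 0.0196]
orientation: [0.998, -0.069, 0.0, -0.0]
force: [0.0, -2.2, 4.2]
opening: 0.012
grasp_force: 30.0
```

Call:
apply_moves --targets '[0.5, 0, -0.3, -0.03, 0, 0.5, 0, -0.3, 0, 0, 0.5, 0, -0.3, 0, 0, 0.5, 0, -0.3, 0, 0, 0.5, 0, -0.3, 0, 0, 0.5, 0, -0.3, 0, 0, 0.5, 0, -0.3, 0, 0]'

```text
t: 9.7
tool_pos: [0.5754, 0.0151, 0.0196]
orientation: [0.998, -0.069, -0.0, -0.0]
force: [-0.6, -1.9, 1.2]
opening: 0.0119
grasp_force: 30.0
```

Call:
apply_moves --targets '[0.5, 0, -0.2, 0, 0, 0.5, 0, -0.2, 0, 0, 0.5, 0, -0.2, 0, 0, 0.5, 0, -0.2, 0, 0, 0.5, 0, -0.2, 0, 0]'

```text
t: 10.2
tool_pos: [0.5768, 0.0249, 0.0196]
orientation: [0.998, -0.07, -0.0, -0.0]
force: [-0.2, -1.1, 0.3]
opening: 0.0117
grasp_force: 30.0
```

Call:
apply_moves --targets '[0.5, 0, -0.2, 0, 0, 0.5, 0, -0.2, 0, 0, 0.5, 0, -0.2, 0, 0, 0.5, 0, -0.2, 0, 0, 0.5, 0, -0.2, 0, 0]'

```text
t: 10.7
tool_pos: [0.5782, 0.0348, 0.0197]
orientation: [0.998, -0.07, -0.0, -0.0]
force: [0.3, -0.4, -0.8]
opening: 0.0117
grasp_force: 30.0
```

Call:
apply_moves --targets '[0.5, 0, -0.2, 0, 0, 0.5, 0, -0.2, 0, 0, 0.5, 0, -0.2, 0, 0, 0.5, 0, -0.2, 0, 0]'

```text
t: 11.1
tool_pos: [0.5793, 0.0426, 0.0197]
orientation: [0.998, -0.07, -0.0, -0.0]
force: [1.2, 0.7, -1.0]
opening: 0.0121
grasp_force: 30.0
```

Call:
apply_moves --targets '[0.5, 0, -0.2, 0, 0, 0.5, 0, -0.2, 0, 0, 0.5, 0, -0.2, 0, 0]'

```text
t: 11.4
tool_pos: [0.5802, 0.0484, 0.0198]
orientation: [0.998, -0.07, -0.0, -0.0]
force: [0.1, 0.3, -2.3]
opening: 0.012
grasp_force: 30.0
```

Call:
apply_moves --targets '[0.5, 0, -0.2, 0, 0, 0.5, 0, -0.2, 0, 0, 0.5, 0, -0.2, 0, 0]'

```text
t: 11.7
tool_pos: [0.5806, 0.0518, 0.0199]
orientation: [0.998, -0.07, -0.0, 0.001]
force: [-1.0, -6.1, 1.6]
opening: 0.0122
grasp_force: 30.0
```

Call:
apply_moves --targets '[0.5, 0, -0.2, 0, 0, 0.5, 0, -0.2, 0, 0, 0.5, 0, -0.2, 0, 0]'

```text
t: 12.0
tool_pos: [0.5814, 0.055, 0.0202]
orientation: [0.997, -0.071, -0.0, 0.003]
force: [-1.8, -8.9, 2.3]
opening: 0.0118
grasp_force: 30.0
```

Call:
apply_moves --targets '[0.5, 0, -0.1, 0, 0, 0.5, 0, -0.1, 0, 0, 0.5, 0, -0.1, 0, 0]'

```text
t: 12.3
tool_pos: [0.5817, 0.0567, 0.0203]
orientation: [0.997, -0.072, -0.0, 0.004]
force: [-1.3, -10.4, 3.7]
opening: 0.0119
grasp_force: 30.0
```

Call:
apply_moves --targets '[0.5, 0, -0.1, 0, 0, 0.5, 0, -0.1, 0, 0, 0.5, 0, -0.1, 0, 0]'

```text
t: 12.6
tool_pos: [0.5821, 0.0586, 0.0204]
orientation: [0.997, -0.072, -0.0, 0.004]
force: [-2.0, -11.0, 4.0]
opening: 0.012
grasp_force: 30.0
```

Call:
apply_moves --targets '[0.5, 0, -0.1, 0, 0, 0.5, 0, -0.1, 0, 0, 0.5, 0, -0.1, 0, 0]'

```text
t: 12.9
tool_pos: [0.5824, 0.06, 0.0205]
orientation: [0.997, -0.072, -0.001, 0.005]
force: [-2.6, -14.3, 4.4]
opening: 0.0117
grasp_force: 30.0
```

Call:
apply_moves --targets '[0.5, 0, -0.1, -0.04, 0, 0.5, 0, -0.1, 0, 0, 0.5, 0, 0, 0, 0]'

```text
t: 13.2
tool_pos: [0.5831, 0.0663, 0.0204]
orientation: [0.997, -0.071, -0.0, 0.003]
force: [-0.1, -5.4, -0.5]
opening: 0.0122
grasp_force: 30.0
```

Call:
apply_moves --targets '[0.5, 0, -0.1, 0, 0, 0.5, 0, -0.1, 0, 0, 0.5, 0, 0, 0, 0]'

```text
t: 13.5
tool_pos: [0.5834, 0.0692, 0.0202]
orientation: [0.997, -0.071, -0.0, 0.002]
force: [-0.5, -6.5, -0.3]
opening: 0.0117
grasp_force: 30.0
```

Call:
apply_moves --targets '[0.5, 0, -0.2, 0, 0, 0.5, 0, -0.2, 0, 0, 0.5, 0, -0.2, 0, 0, 0.5, 0, -0.2, 0, 0, 0.5, 0, -0.2, 0, 0]'

```text
t: 14.0
tool_pos: [0.5846, 0.0791, 0.0202]
orientation: [0.997, -0.071, -0.0, 0.002]
force: [-1.1, -6.0, -0.1]
opening: 0.0118
grasp_force: 30.0
```

Call:
apply_moves --targets '[0.5, 0, -0.2, 0, 0, 0.5, 0, -0.2, 0, 0, 0.5, 0, -0.2, 0, 0, 0.5, 0, -0.2, 0, 0, 0.5, 0, -0.2, 0, 0]'

```text
t: 14.5
tool_pos: [0.586, 0.0891, 0.0202]
orientation: [0.997, -0.071, -0.001, 0.002]
force: [-1.4, -5.6, 1.1]
opening: 0.0117
grasp_force: 30.0
```

Call:
apply_moves --targets '[0.5, 0, -0.2, 0, 0, 0.5, 0, -0.2, 0, 0, 0.5, 0, -0.2, 0, 0, 0.5, 0, -0.1, 0, 0]'

```text
t: 14.9
tool_pos: [0.5869, 0.0963, 0.0201]
orientation: [0.997, -0.071, -0.001, 0.002]
force: [-1.4, -5.3, 0.2]
opening: 0.012
grasp_force: 30.0
```

Call:
apply_moves --targets '[0.5, 0, -0.1, 0, 0, 0.5, 0, -0.1, 0, 0, 0.5, 0, -0.1, 0, 0, 0.5, 0, -0.1, 0, 0]'

```text
t: 15.3
tool_pos: [0.5874, 0.1, 0.0201]
orientation: [0.997, -0.071, -0.001, 0.002]
force: [-1.8, -5.3, 0.2]
opening: 0.0115
grasp_force: 30.0
```

Call:
apply_moves --targets '[0.5, 0, -0.1, 0, 0, 0.5, 0, -0.1, 0, 0, 0.5, 0, -0.1, 0, 0, 0.5, 0, -0.1, 0, 0]'

```text
t: 15.7
tool_pos: [0.588, 0.104, 0.0201]
orientation: [0.997, -0.071, -0.001, 0.002]
force: [-1.1, -5.1, 0.0]
opening: 0.0117
grasp_force: 30.0
```

Call:
apply_moves --targets '[0.5, 0, -0.1, 0, 0, 0.5, 0, -0.1, 0, 0, 0.5, 0, -0.1, 0, 0, 0.5, 0, -0.1, 0, 0]'

```text
t: 16.1
tool_pos: [0.5886, 0.108, 0.0201]
orientation: [0.997, -0.071, -0.001, 0.002]
force: [-1.0, -6.2, 0.4]
opening: 0.0116
grasp_force: 30.0
```

Call:
apply_moves --targets '[0.5, 0, -0.1, 0, 0, 0.5, 0, -0.1, 0, 0, 0.5, 0, -0.1, 0, 0]'

```text
t: 16.4
tool_pos: [0.589, 0.1109, 0.0201]
orientation: [0.997, -0.071, -0.001, 0.002]
force: [-1.1, -5.7, -1.1]
opening: 0.0122
grasp_force: 30.0
```

Call:
apply_moves --targets '[0.5, 0, -0.1, 0, 0, 0.5, 0, -0.1, 0, 0, 0.5, 0, -0.1, 0, 0]'

```text
t: 16.7
tool_pos: [0.5894, 0.1139, 0.0201]
orientation: [0.997, -0.071, -0.001, 0.002]
force: [-1.4, -5.4, -1.1]
opening: 0.0118
grasp_force: 30.0
```

Call:
apply_moves --targets '[0.5, 0, -0.1, 0, 0, 0.5, 0, -0.1, 0, 0, 0.5, 0, -0.1, 0, 0]'

```text
t: 17.0
tool_pos: [0.5899, 0.1169, 0.0201]
orientation: [0.997, -0.071, -0.001, 0.002]
force: [-1.7, -5.5, -0.6]
opening: 0.0121
grasp_force: 30.0
```

Call:
apply_moves --targets '[0.5, 0, -0.1, 0, 0, 0.5, 0, -0.1, 0, 0]'

```text
t: 17.2
tool_pos: [0.5903, 0.1209, 0.0201]
orientation: [0.998, -0.07, -0.0, 0.001]
force: [-1.0, -7.5, 0.2]
opening: 0.0119
grasp_force: 30.0
```

Call:
apply_moves --targets '[0.5, 0, -0.1, 0, 0, 0.5, 0, -0.1, 0, 0]'

```text
t: 17.4
tool_pos: [0.5903, 0.1208, 0.0202]
orientation: [0.997, -0.071, -0.001, 0.002]
force: [-0.8, -7.3, 1.1]
opening: 0.0119
grasp_force: 30.0
```

Call:
apply_moves --targets '[0.5, 0, -0.1, 0, 0, 0.5, 0, -0.05, 0, 0]'

```text
t: 17.6
tool_pos: [0.5903, 0.1208, 0.0204]
orientation: [0.997, -0.071, -0.001, 0.003]
force: [-1.3, -9.9, 2.2]
opening: 0.0121
grasp_force: 30.0
```

It jumped forward and then stopped dead at y=0.1208, which suggests the clips snapped and it's against the stop. I'll check the clips visually.

```bash
python3 - <<'E'
from h import *
a=get_image("scene")['color'][:,:,::-1];b=get_image("wrist")['color'][:,:,::-1]
a=cv2.resize(a[220:350,150:350],(800,520),interpolation=cv2.INTER_CUBIC)
cv2.imwrite("pics/s4.png",cv2.convertScaleAbs(a,alpha=1.5));cv2.imwrite("pics/w4.png",b)
E
```

```text
(no output)
```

View pics/w4.png

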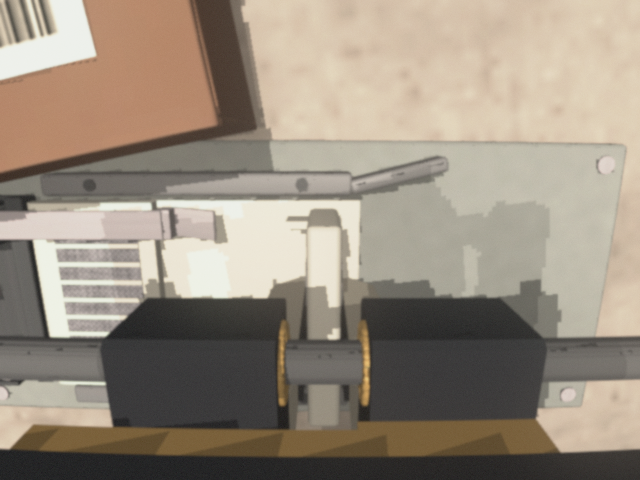

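The wrist view shows the far clip's bend at about (165,222), just behind the step at column 156. The front edge, at column 35–45, is up against the dark block. I'll relieve the push, open only partway to stay clear of the clip lips, and lift.

Call:
apply_moves --targets '[0.5, 0, 0.2, 0, 0, 0.5, 0, 0.1, 0, 0, 0.5, 0, 0, 0, 0, 1.6, 0, 0, 0, 0, 2.4, 0, 0, 0, 0, 2.8, 0, 0, 0, 0, 2.8, 0, 0, 0, 0, 2.8, 0, 0, 0, 0, 2.8, 0, 0, 0, 0]'

```text
t: 18.6
tool_pos: [0.5908, 0.1237, 0.0203]
orientation: [0.998, -0.069, 0.0, -0.0]
force: [0.9, -0.8, 0.2]
opening: 0.028
grasp_force: 0.0
```

Call:
apply_moves --targets '[2.8, 0, 0, -0.3, 0, 2.8, 0, 0, -0.6, 0, 2.8, 0, 0, -1, 0, 2.8, 0, 0, -2, 0, 2.8, 0, 0, -3, 0, 2.8, 0, 0, -4, 0, 2.8, 0, 2, -4, 0, 2.8, 0, 4, 0, 0, 2.8, 0, 4, 0, 0, 2.8, 0, 4, 0, 0, 2.8, 0, 2, 0, 0, 2.8, 0, 0, 0, 0]'

```text
t: 19.8
tool_pos: [0.5679, -0.0405, 0.1704]
orientation: [0.997, -0.073, 0.001, 0.001]
force: [0.1, -0.3, 1.6]
opening: 0.0281
grasp_force: 0.0
```

```bash
python3 - <<'E'
from h import *
o=status.get_obs();print(o['t'],o['tool_pos'],o['force'],o['opening'])
a=get_image("scene")['color'][:,:,::-1];b=get_image("top")['color'][:,:,::-1];w=get_image("wrist")['color'][:,:,::-1]
a=cv2.resize(a[230:350,150:350],(800,480),interpolation=cv2.INTER_CUBIC)
cv2.imwrite("pics/s5.png",cv2.convertScaleAbs(a,alpha=1.4));cv2.imwrite("pics/w5.png",w);cv2.imwrite("pics/t5.png",b)
E
```

```text
19.8 [ 0.56794274 -0.04046357  0.1704343 ] [ 0.0564223  -0.31729938  1.61026681] 0.028142114055996603
```

View pics/w5.png

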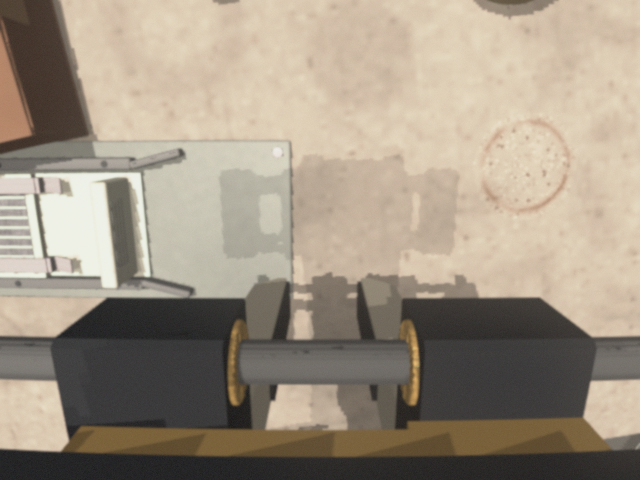

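View pics/s5.png

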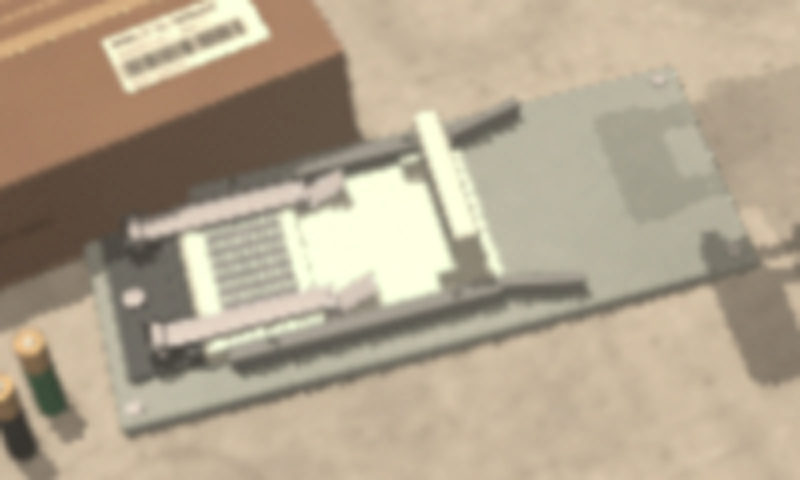

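Both views show the cassette flat in the channel with its front edge on the dark stop. Both clip bends sit just behind the step, at about (310,190) and (337,295), and the gripper is clear.

```bash
python3 -c "
from cell import manip;print(manip.sign_off())"
```

```text
the job is handed in; nothing more can be done
None
```

The cassette is fully home against the stop with both clips snapped down behind the filter part. I let go of it and handed the job in at about 20 s; the highest push force I read was about 14 N, and the arm stayed clear of the masking tape and tape measure.

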